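Plug the housing and press its label carrier home

TASK

Finish the control housing: close the neck on its top with the tapered rubber plug, pushed in until its flange sits on the rim, and let go of it. Then take the label carrier from the wooden rack, push it straight down behind the steel lip on the side of the housing until it is fully home on the slot floor against its spring, and finish while still holding it pressed home there, because the spring lifts it if you let go. Leave the other things on the bench where they are.

Things in the scene. Friction and masses are not known exactly. Their poses are not given: they have to be found in the camera images.
- housing: fixed aluminium box 130 x 190 mm (x, y), top 75 mm above the bench, on a white base plate 170 x 220 x 12 mm. Origin: centre of the underside of the plate, on the bench; z up. Its steel neck stands on the top, its label slot is on the +x face. It does not move
- neck_mouth (a point): centre of the mouth of the steel neck on top of the housing, 105 mm above the bench: a round tube 30 mm tall, outer diameter 42 mm, bore 31 mm, 30 mm deep; its position in the housing frame is (-30, 45, 105) mm. Axes as the housing
- slot_floor (a point): centre of the label slot floor, at (69.5, 0, 47) mm in the housing frame, axes as the housing; a carrier that is home stands on it. The slot opens upward: 9 mm wide (x), 64 mm long (y), between the housing face (28 mm above this floor) and a 4 mm steel lip (upright to 20 mm, flared outward to 29 mm above it); end walls 20 mm high
- spring_bar (a joint): black sprung bar 22 mm long in the middle of the slot, pushed down by the carrier. 0 = up, its top 8 mm above the slot floor (3 N); 0.008 m = its top level with the floor (9 N); stiffness 750 N/m. It springs back when released
- plug: black rubber plug, 56 mm tall, about 50 g, upright on the bench. Origin: centre of its underside; z up along its axis. Round taper of diameter 22 mm at the bottom to 28 mm at 26 mm, flange of diameter 42 mm from 26 to 31 mm, round grip of diameter 24 mm from 31 to 56 mm. The only thing with a grip above a flange
- plug_flange (a point): point on the plug's axis, on the underside of its flange, 26 mm above its underside; lies at the neck mouth when the plug is in
- rack: fixed plywood rack 130 x 90 x 30 mm (x, y, z), slots 7 mm wide and 18 mm deep along its y, at x = -40, 0 and 40 mm. Origin: centre of its underside; z up. The carrier stands in the middle slot; the outer slots hold two plain aluminium plates, fixed, that reach 42 mm above the bench
- carrier: label carrier: upright aluminium plate 5 mm thick (x), white label on both faces, alike front and back, about 60 g, in the rack 12 mm above the bench, may lean a little. Origin: centre of its underside; z up. Tongue 52 mm wide (y) from 0 to 8 mm, plate 60 mm wide from 8 to 52 mm, grey grip tab 10 mm thick (x), 30 mm wide (y), from 52 to 80 mm
- carrier_tab (a point): centre of the carrier's grip tab, 66 mm above the carrier's underside
- cap: bystander: plain black disc, diameter 34 mm, 18 mm tall, on the bench
- screwdriver: bystander: screwdriver lying on the bench
- jar: bystander: closed jar, diameter 60 mm, 80 mm tall
- tape: bystander: cardboard ring, diameter 90 mm, 22 mm tall
- wrench: bystander: wrench lying on the bench
- cup: bystander: open grey cup, diameter 64 mm, 60 mm tall
Not all that is in view belongs to the job. There is more than one size of the carrier; the job needs the middle-sized. What is shaped like the plug but blue is not meant.

How it is judged:
On the way, in this order (a step that is already met when the one before it is completed fails the run):
1. the plug sits in the neck with its flange on the rim, let go (z of plug_flange in the frame of neck_mouth between -0.003 and 0.002 m and horizontal distance between plug_flange and neck_mouth below 0.004 m and angle between plug's own z axis and vertical below 0.1 rad and contact force between the fingers and plug below 0.1 N), for 0.3 s.
2. the carrier is behind the lip, on the spring bar (x of carrier in the frame of slot_floor between -0.004 and 0.004 m and y of carrier in the frame of slot_floor between -0.005 and 0.005 m and z of carrier in the frame of slot_floor below 0.01 m and value of joint spring_bar above 0.0005 m), for 0.1 s.
At the end, for the whole second after the job is handed in: Plug let go, flange within 2 mm of the neck rim, 4 mm of centre, 0.1 rad of upright; carrier upright (0.08 rad) and in line (0.1 rad) behind the lip, underside within 2 mm of the slot floor, spring bar down over 6 mm, fingers still on the carrier with over 3 N, at rest (all of step 1 and x of carrier in the frame of slot_floor between -0.004 and 0.004 m and y of carrier in the frame of slot_floor between -0.005 and 0.005 m and z of carrier in the frame of slot_floor between -0.003 and 0.002 m and angle between the z axis of carrier and the z axis of housing, either way round below 0.08 rad and angle between the x axis of carrier and the x axis of housing, either way round below 0.1 rad and value of joint spring_bar above 0.006 m and contact force between the fingers and carrier above 3 N and linear speed of carrier below 0.02 m/s); the arm keeps its last pose, push and grip.
It fails at once if a bystander is moved more than 30 mm (distance of any of cap, screwdriver, jar, tape, wrench, cup from where it was at the start of the episode above 0.03 m).
It also fails if it takes over 59 s, if anything falls off the work surface, if the arm or the gripper's body presses on something with over 40 N, if the wrist force passes 120 N, or if a joint passes its speed limit or range.

ROBOT

A 6-joint arm with a two-finger parallel gripper is mounted at the origin on the work surface. World frame = base frame: x ahead of the robot, y to its left, z up, the work surface at z = 0. Lengths are in m, angles in rad, forces in N, time in s.
With the tool pointing down it reaches from about 0.225 to 0.875 m from the base axis. Payload 3.4 kg.
Tool frame: the origin (TCP) lies at the very end of the fingers, on their centre line; the grasp point (between the pads) lies 19 mm behind it; z points along the fingers, y is the line along which they close (so a half turn about z gives the same grasp; the last joint's range is limited). The gripper opens to 85 mm and grips with 20 to 120 N. Pads are 22 mm wide; open, the fingers measure 114 mm over their backs; the gripper's body (76 mm by 85 mm) begins 54 mm behind the grasp point. The pads swing forward as they close: fully open they stand 13 mm farther back than shut.
Start: joints at [1.031, 0.276, 1.505, -0, 1.361, -0.121], TCP at [0.234, 0.525, 0.231] pointing down, gripper open.
Joint ranges: [-2.89, 2.89], [-0.75, 2.08], [0.22, 2.7], [-1.18, 4.32], [0.11, 2.71], [-2.7, 2.7]. Speed limits (rad/s): [2.57, 2.57, 3.14, 3.14, 3.14, 3.14].

INTERFACE

Orientations are given as a rotation vector (axis times angle).
In Python, from workcell import * gives the robot as it stands.
- The arm moves only by the shell command python3 -m jog 'ROWS' [FORCE]. ROWS is text: rows parted by semicolons, each of 7 numbers parted by spaces: the shift along the tool's x, y, z in units of 30 mm (1.0 is 30 mm), then the turn, a rotation vector about the tool's x, y, z in units of 8 degrees (1.0 is 8 degrees), then the opening, from -1 (shut) to 1 (fully open). A call has 1 to 12 rows; each row shifts and turns the commanded pose from where the row before left it, along the tool's axes as they then stand; what a row does not reach is not made up. A row lasts 1/10 s, in which the tool goes at most 50 mm and 8.59 degrees, less where a joint would pass 70% of its speed; a pose out of reach is approached as far as the arm can. A call is refused whole if a number of a shift passes 1 or a number of a turn 1, either way. A call with a gripper value outside its range is refused whole. The fingers move at their own pace and stop on an object; FORCE is the grip in N (left out, the last holds). Time passes only in rows, so rows that do not move let the fingers close. It gives the time, the measured TCP pose, the force, the opening and the grip force at its end, in the units of the state.
- get_state(): the state, without advancing time (a new reading comes with each control period).
- grab_frame(name): name is "scene" or "top"; returns the picture (400x640x3 uint8, red, green, blue); there is no depth.
- camera_params(name): a dict with "K" (3x3 intrinsics, pixels), "rvec" (rotation vector, rad) and "tvec" (3), from world to camera coordinates, as OpenCV has them. Camera axes: x right, y down, z forward; pixel columns grow to the right and rows downward; lengths in m; the calibration is good to about 2 mm. A picture is of the moment at which its call begins. camera_params takes no time and is no camera call.
- hand_in(): hands the job in; it is judged then, once.
The state is a dict: "clock": time; "joint_pos": joint angles; "joint_velocities": joint speeds; "effort": joint torques, N m; "tool_pos": TCP position; "orientation": TCP orientation; "wrist_force": force on the tool from outside, world axes, zero at the start; "ft_torque": the same for the moment, N m; "grip_width": opening from 0.0 (shut) to 1.0 (fully open); "gripper_force": force on a finger pad.
Only numpy, scipy, OpenCV 4.12 (cv2) and the standard library are available. Lean on these libraries where they do the work, as an engineer would, in place of code of your own. Each camera call takes 0.05 s, during which the arm holds its last target. There are 200 camera calls.

## Working session

There is one attempt and no reset: what is moved stays moved. The work goes in short steps, Python scripts to look and compute and a shell command to move; the robot and the scene stay as the last step left them, time stands still between calls to the robot, and variables do not carry over. Pictures are saved under pics/ and viewed, at most 10 in all, crops included, and the job is handed in when it is done.

```bash
mkdir -p pics; python3 - <<'E'
from workcell import *
import cv2
for n in("scene","top"):
    f=grab_frame(n); cv2.imwrite(f"pics/{n}0.png",f[:,:,::-1])
    p=camera_params(n); print(n,p)
print(get_state())
E
```

```text
scene {'K': array([[480.46114367,   0.        , 321.73547826],
       [  0.        , 480.46114367, 201.73553731],
       [  0.        ,   0.        ,   1.        ]]), 'rvec': array([ 2.04851663,  0.99594523, -0.47472107]), 'tvec': array([-0.36215417, -0.21989851,  1.85710532])}
top {'K': array([[480.88607313,   0.        , 307.06973483],
       [  0.        , 480.88607313, 195.90627139],
       [  0.        ,   0.        ,   1.        ]]), 'rvec': array([ 2.08303657, -2.14313482,  0.22989005]), 'tvec': array([-0.02138785,  0.63223098,  1.25523738])}
{'clock': 0.1, 'joint_pos': array([ 1.03097327e+00,  2.76538140e-01,  1.50598812e+00, -1.30303442e-05,
        1.36072214e+00, -1.21002555e-01]), 'joint_velocities': array([ 0.00137979, -0.00225789, -0.00251741,  0.00013025,  0.00198882,
        0.00179833]), 'effort': array([ 1.30602810e-03, -4.17697477e+01, -2.46405047e+01, -1.19339406e-04,
        5.85678368e-03,  3.27266662e-06]), 'tool_pos': array([0.23361061, 0.52489248, 0.23052992]), 'orientation': array([-6.52970366e-01, -3.07244672e+00,  2.46623787e-03]), 'wrist_force': array([-0.15413633,  0.48100539, -0.66540886]), 'ft_torque': array([0.05433854, 0.00719489, 0.05099704]), 'gripper_force': 0.0, 'grip_width': 0.9992592696441308}
```

View pics/scene0.png

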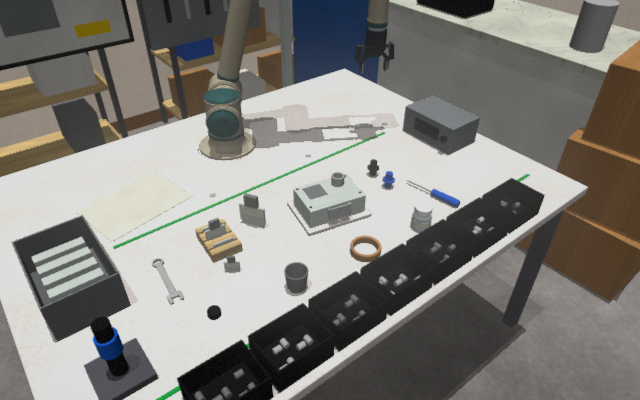

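View pics/top0.png

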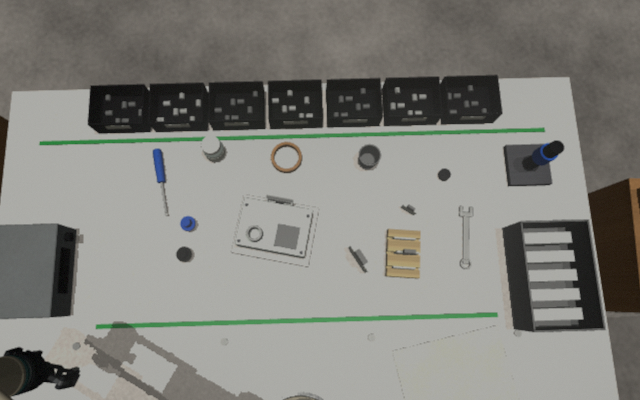

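The scene view shows the black plug at about (373,167), the blue decoy at (388,180), the housing at (330,200) and the rack at (218,238). In the top view these are the plug at (184,254), the neck at (255,234) and the rack with the carrier at (404,254). I'll enlarge those areas next.

```bash
cat > h.py <<'E'
import numpy as np, cv2
from workcell import *
def cam(n):
    p=camera_params(n); R,_=cv2.Rodrigues(p["rvec"]); return p["K"],R,np.asarray(p["tvec"],float)
def proj(n,X):
    K,R,t=cam(n); c=np.atleast_2d(X)@R.T+t; q=c@K.T; return q[:,:2]/q[:,2:]
def ray(n,uv):
    K,R,t=cam(n); d=R.T@np.linalg.solve(K,[uv[0],uv[1],1]); return -R.T@t,d/np.linalg.norm(d)
def onz(n,uv,z):
    o,d=ray(n,uv); return o+d*(z-o[2])/d[2]
def tri(a,b):
    o1,d1=ray("top",a);o2,d2=ray("scene",b)
    s=np.linalg.lstsq(np.c_[d1,-d2],o2-o1,rcond=None)[0]
    p,q=o1+s[0]*d1,o2+s[1]*d2
    return (p+q)/2,np.linalg.norm(p-q)
E
python3 - <<'E'
from h import *
t=cv2.imread("pics/top0.png");s=cv2.imread("pics/scene0.png")
def c(im,x,y,w,h,W,H): return cv2.resize(im[y:y+h,x:x+w],(W,H),interpolation=cv2.INTER_CUBIC)
# top: x170..330,y190..270 x5 =800x400 
o=np.vstack([c(t,170,190,160,72,800,360)[:, :],np.hstack([c(t,380,222,48,60,192,240),c(s,190,185,75,60,300,240),c(s,355,150,50,40,300,240)])[:, :][:,:792] if 0 else np.hstack([c(t,380,222,48,60,192,240),c(s,190,190,75,60,300,240),c(s,359,152,45,35,308,240)])])
cv2.imwrite("pics/c1.png",o)
cv2.imwrite("pics/c2.png",c(s,280,165,100,70,800,560))
E
```

```text
(no output)
```

View pics/c1.png

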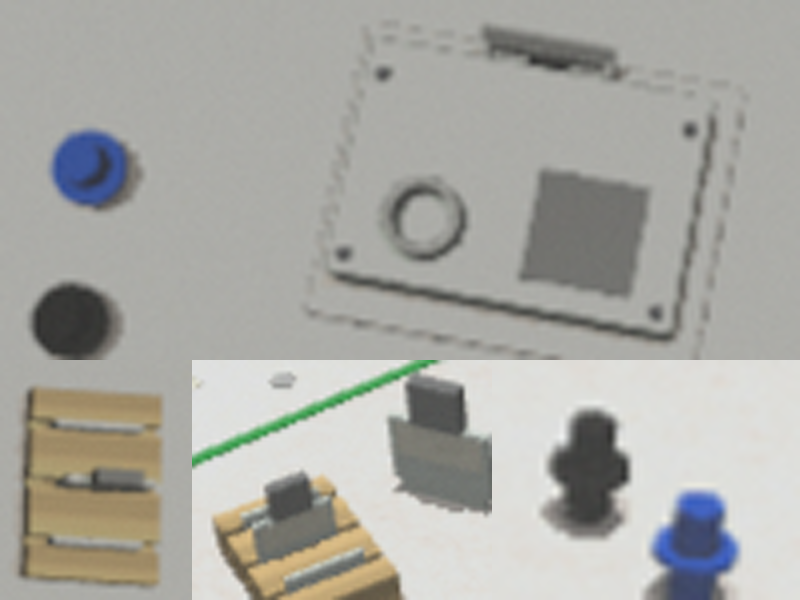

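View pics/c2.png

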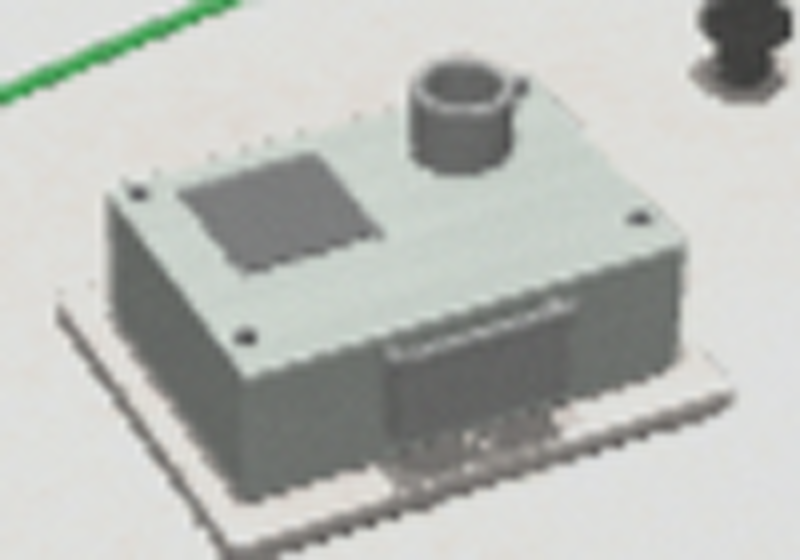

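The crops (c1, c2) show four top-face screws on the housing in both views, the neck rim, the plug's flange, and the carrier tab standing in the middle slot of the rack. Now triangulating them.

```bash
python3 - <<'E'
from h import *
np.set_printoptions(precision=4,suppress=True)
T=lambda u,v:(170+(u+.5)/5-.5,190+(v+.5)/5-.5)
R=lambda u,v:(380+(u+.5)/4-.5,222+(v-360+.5)/4-.5)
S=lambda u,v:(280+(u+.5)/8-.5,165+(v+.5)/8-.5)
S1=lambda u,v:(190+(u-192+.5)/4-.5,190+(v-360+.5)/4-.5)
P=[]
for n,a,b in [("++",T(383,73),S(638,217)),("+-",T(690,130),S(246,336)),("-+",T(344,253),S(518,88)),("--",T(656,313),S(139,192)),("neck",T(424,217),S(463,84))]:
    p,e=tri(a,b);P.append(p);print(n,p,e,onz("top",a,.105 if n=="neck" else .075))
Q=np.array([onz("top",a,.077) for a in(T(383,73),T(690,130),T(344,253),T(656,313))])
print("centre",Q.mean(0)); dx=Q[0]+Q[1]-Q[2]-Q[3]; dy=Q[0]-Q[1]+Q[2]-Q[3]
print("yaw",np.arctan2(dx[1],dx[0]),np.arctan2(-dy[0],dy[1]),np.linalg.norm(dx)/2,np.linalg.norm(dy)/2)
s=cv2.imread("pics/scene0.png");t=cv2.imread("pics/top0.png")
def blob(im,x,y,w,h,th):
    m=(im[y:y+h,x:x+w].max(2)<th).astype(np.uint8);n,l,st,c=cv2.connectedComponentsWithStats(m);i=1+st[1:,4].argmax()
    return st[i],c[i]+(x,y)
print(blob(t,172,242,28,26,75),blob(s,362,155,22,25,90))
a=blob(t,172,242,28,26,75)[1]
for uv in(a,T(72,321)): print("plug at .031",onz("top",uv,.031))
print("plug tri flange",tri(a,(373.3,167.7)))
# tab: top-face centre seen in top / scene ; rack corners
print("tab",tri(R(120,474),S1(287,484)), onz("top",R(120,474),.092))
print("rack corners z.03",[onz("top",R(*q),.03)[:2] for q in((30,388),(161,396),(22,577),(158,584))])
print("plates ends",[onz("top",R(*q),.042)[:2] for q in((50,424),(146,430),(50,540),(146,546))])
print("tab ends",[onz("top",R(*q),.092)[:2] for q in((95,473),(146,476))], "plate ends", [onz("top",R(*q),.064)[:2] for q in((58,482),(156,487))])
E
```

```text
++ [0.6107 0.1267 0.0774] 9.077153693338044e-05 [0.6112 0.1269 0.075 ]
+- [ 0.5751 -0.0387  0.0764] 0.001080047080759104 [ 0.5751 -0.0391  0.075 ]
-+ [0.5136 0.1481 0.0758] 0.00043521177100069056 [0.5135 0.148  0.075 ]
-- [ 0.4771 -0.0173  0.0764] 0.0019645683914221185 [ 0.4767 -0.0182  0.075 ]
neck [0.5286 0.1034 0.1048] 0.0032952124008818803 [0.5276 0.102  0.105 ]
centre [0.5438 0.0543 0.077 ]
yaw -0.21153701087602572 -0.21611296785023737 0.100067929804155 0.16981582949997842
(array([  5,   5,  15,  15, 161], dtype=int32), array([183.7205, 253.9627])) (array([  6,   5,  11,  16, 111], dtype=int32), array([372.982 , 167.5676]))
plug at .031 [0.4852 0.3043 0.031 ]
plug at .031 [0.4857 0.3036 0.031 ]
plug tri flange (array([0.4865, 0.3065, 0.0267]), np.float64(0.0026799123716310077))
tab (array([ 0.4726, -0.305 ,  0.0911]), np.float64(0.00039175473152988795)) [ 0.4724 -0.305   0.092 ]
rack corners z.03 [array([ 0.5397, -0.2602]), array([ 0.5315, -0.3511]), array([ 0.4099, -0.2464]), array([ 0.4026, -0.339 ])]
plates ends [array([ 0.5127, -0.2702]), array([ 0.5067, -0.336 ]), array([ 0.4337, -0.265 ]), array([ 0.4278, -0.33  ])]
tab ends [array([ 0.4736, -0.2885]), array([ 0.4706, -0.322 ])] plate ends [array([ 0.4708, -0.269 ]), array([ 0.4656, -0.3347])]
```

```bash
python3 - <<'E'
from h import *
np.set_printoptions(precision=4,suppress=True)
T=lambda u,v:(170+(u+.5)/5-.5,190+(v+.5)/5-.5)
c=[onz("top",T(*q),.012) for q in((368,22),(748,92),(308,312))]
print("plate",c,"centre",(c[1]+c[2])/2,np.linalg.norm(c[0]-c[1]),np.linalg.norm(c[0]-c[2]))
yaw=-.214;R=np.array([[np.cos(yaw),-np.sin(yaw),0],[np.sin(yaw),np.cos(yaw),0],[0,0,1]])
H=np.array([.544,.0545,0])
W=lambda p:H+R@(np.array(p)/1000)
pts={ "n":[W((-30+21*np.cos(a),45+21*np.sin(a),105)) for a in np.linspace(0,6.28,13)],
 "top":[W((x,y,75)) for x in(-65,65) for y in(-95,95)],
 "pl":[W((x,y,12)) for x in(-85,85) for y in(-110,110)],
 "slot":[W((x,y,67)) for x in(65,74) for y in(-32,32)]}
out=[]
for n,x,y,w,h,k in(("top",220,185,110,85,6),("scene",280,165,100,70,6)):
    im=cv2.imread(f"pics/{n}0.png")[y:y+h,x:x+w]; im=cv2.resize(im,None,fx=k,fy=k,interpolation=cv2.INTER_CUBIC)
    for i,(kk,v) in enumerate(pts.items()):
        for q in proj(n,np.array(v)): cv2.circle(im,tuple(int(round(z)) for z in ((q-(x,y)+.5)*k-.5)),2,[(0,0,255),(0,255,0),(255,0,0),(255,0,255)][i],-1)
    out.append(cv2.resize(im,None,fx=.9,fy=.9) if 0 else im)
w=660;o=np.zeros((930,660,3),np.uint8);o[:510]=out[0];o[510:,:600]=out[1]
cv2.imwrite("pics/ov1.png",np.hstack([cv2.resize(out[0],(460,355)),np.zeros((355,0,3),np.uint8)]))
cv2.imwrite("pics/ov.png",cv2.resize(np.vstack([out[0],np.hstack([out[1],np.zeros((420,60,3),np.uint8)])]),(425,600)) if 0 else np.hstack([cv2.resize(out[0],(430,332)),cv2.resize(out[1],(370,259),interpolation=cv2.INTER_AREA)[:, :] if 0 else cv2.copyMakeBorder(cv2.resize(out[1],(370,259)),0,73,0,0,cv2.BORDER_CONSTANT)]))
cv2.imwrite("pics/ovtop.png",out[0])
for n in("top","scene"): K,Rr,t=cam(n); print(n,-Rr.T@t)
E
```

```text
plate [array([0.6538, 0.143 , 0.012 ]), array([ 0.6069, -0.0734,  0.012 ]), array([0.4888, 0.1767, 0.012 ])] centre [0.5478 0.0516 0.012 ] 0.2214551841090205 0.1684061558022184
top [ 0.3554 -0.0271  1.3597]
scene [ 1.4728 -0.7153  0.9734]
```

View pics/ovtop.png

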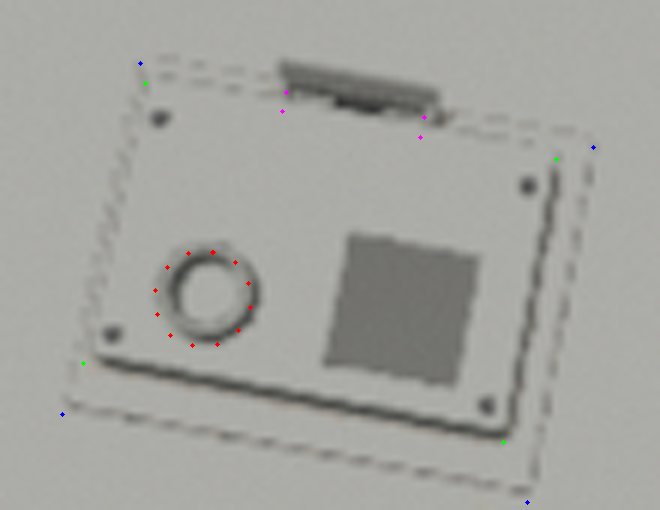

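The overlay shows the screws are not centred on the housing, so I use the plate outline instead. That gives H≈(0.5475, 0.0521) with yaw −0.214, and the neck at (0.5276, 0.1025), which agrees with the triangulated rim at z=0.105. The plug is at (0.4855, 0.304). Moving above it.

```bash
cat > d.py <<'E'
import sys; from h import *
from scipy.spatial.transform import Rotation as Ro
g=[float(a) for a in sys.argv[1:]]; s=get_state(); R=Ro.from_rotvec(s["orientation"]).as_matrix(); d=np.array(g[:3])-s["tool_pos"]
h=np.arctan2(R[1,1],R[0,1])
print("units xyz",np.round(R.T@d/.03,3),"tool z",np.round(R[:,2],4),"heading",round(h,4),
 "turn units",np.round(-np.degrees((g[3]-h+np.pi/2)%np.pi-np.pi/2)/8,3) if len(g)>3 else "", "xyz after turn",np.round(np.array([[-np.sin(g[3]),np.cos(g[3]),0],[np.cos(g[3]),np.sin(g[3]),0],[0,0,-1]])@d/.03,3) if len(g)>3 else "","F",np.round(s["wrist_force"],2),"clk",s["clock"])
E
R="-.89 -.276 .28 0 0 0 .2"; true
python3 -m jog '-.89 -.276 .28 0 0 0 .2;-.89 -.276 .28 0 0 0 .2;-.89 -.276 .28 0 0 0 .2;-.89 -.276 .28 0 0 0 .2;-.89 -.276 .28 0 0 0 .2;-.89 -.276 .28 0 0 0 .2;-.89 -.276 .28 0 0 0 .2;-.89 -.276 .28 0 0 0 .2;-.89 -.276 .28 0 0 0 .2;-.89 -.276 .28 0 0 0 .2;-.89 -.276 .28 0 0 0 .2;-.89 -.276 .28 0 0 0 .2' 40
python3 d.py .4855 .304 .033
```

```text
clock: 1.3
tool_pos: [0.4866, 0.3033, 0.1298]
orientation: [-0.653, -3.072, 0.001]
wrist_force: [0.3, 0.0, -0.8]
grip_width: 0.603
gripper_force: 0.0
units xyz [0.042 0.008 3.226] tool z [-8.e-04 -2.e-04 -1.e+00] heading 1.1519 turn units  xyz after turn  F [ 0.28  0.03 -0.78] clk 1.3
```

```bash
python3 -m jog '.04 0 .8 0 0 0 .2;0 0 .8 0 0 0 .2;0 0 .8 0 0 0 .2;0 0 .6 0 0 0 .2;0 0 .2 0 0 0 .2;0 0 0 0 0 0 .2;0 0 0 0 0 0 -1;0 0 0 0 0 0 -1;0 0 0 0 0 0 -1;0 0 0 0 0 0 -1;0 0 0 0 0 0 -1' 40
python3 d.py .4855 .304 .033
python3 - <<'E'
from h import *
for n in("scene","top"): cv2.imwrite(f"pics/g_{n}.png",grab_frame(n)[:,:,::-1])
E
```

```text
clock: 2.4
tool_pos: [0.4859, 0.3053, 0.0356]
orientation: [0.653, 3.071, 0.003]
wrist_force: [0.2, 0.9, 4.2]
grip_width: 0.262
gripper_force: 39.1
units xyz [-0.004 -0.044  0.086] tool z [ 0.0023  0.0012 -1.    ] heading 1.1519 turn units  xyz after turn  F [0.17 0.9  4.19] clk 2.4
```

```bash
python3 -m jog '0 0 -.5 0 0 0 -1;0 0 -.9 0 0 0 -1;0 0 -.9 0 0 0 -1;0 0 -.9 0 0 0 -1;0 0 -.9 0 0 0 -1;0 0 -.6 0 0 0 -1;0 0 0 0 0 0 -1'
python3 d.py .5276 .1025 .17
```

```text
clock: 3.2
tool_pos: [0.4863, 0.3053, 0.1779]
orientation: [0.652, 3.069, 0.005]
wrist_force: [1.0, 0.3, -1.2]
grip_width: 0.26
gripper_force: 38.9
units xyz [-4.005 -5.618  0.257] tool z [ 0.0046  0.0021 -1.    ] heading 1.152 turn units  xyz after turn  F [ 1.01  0.31 -1.22] clk 3.2
```

```bash
python3 -m jog '-.45 -.62 0 0 0 0 -1;-.45 -.62 0 0 0 0 -1;-.45 -.62 0 0 0 0 -1;-.45 -.62 0 0 0 0 -1;-.45 -.62 0 0 0 0 -1;-.45 -.62 0 0 0 0 -1;-.45 -.62 0 0 0 0 -1;-.45 -.62 0 0 0 0 -1;-.4 -.62 .1 0 0 0 -1;0 0 .1 0 0 0 -1;0 0 0 0 0 0 -1'
python3 d.py .5276 .1025 .1406
python3 - <<'E'
from h import *
s=grab_frame("scene")[:,:,::-1]; t=grab_frame("top")[:,:,::-1]
p=get_state()["tool_pos"]
print(proj("scene",p-[0,0,.035]),proj("top",p-[0,0,.035]))
c=lambda im,x,y,w,h,W,H:cv2.resize(im[y:y+h,x:x+w],(W,H),interpolation=cv2.INTER_CUBIC)
cv2.imwrite("pics/n1.png",np.hstack([c(s,295,130,80,100,480,600),c(t,230,200,53,100,318,600)]))
E
```

```text
clock: 4.3
tool_pos: [0.5254, 0.1029, 0.1678]
orientation: [-0.654, -3.069, 0.0]
wrist_force: [-0.4, 0.2, -0.9]
grip_width: 0.266
gripper_force: 39.0
units xyz [-0.076  0.019  0.905] tool z [-3.6e-03  5.0e-04 -1.0e+00] heading 1.1507 turn units  xyz after turn  F [-0.42  0.21 -0.86] clk 4.3
[[336.69970502 167.13605241]] [[252.58116606 232.20429331]]
```

View pics/n1.png

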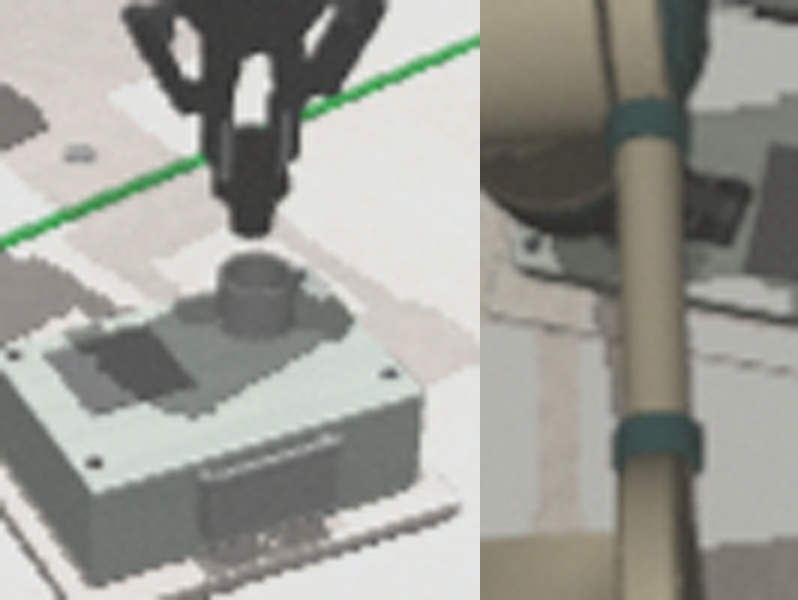

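The picture shows the plug held upright, with its bottom end at full-image pixel (336.8,168.9). The neck rim centre is at about (338.0,174.5). I'll work out the remaining sideways offset from that.

```bash
python3 - <<'E'
from h import *
p=get_state()["tool_pos"]
b=proj("scene",[p[0],p[1],p[2]-.0356])[0]; print(b,proj("scene",[p[0],p[1],.105])[0],proj("scene",[.5276,.1025,.105])[0],proj("scene",[.5286,.1034,.105])[0])
s=grab_frame("scene").astype(int); 
for v in (163,164,166,167,168): print(v,s[v,325:350].max(1))
for v in (176,177,178,180,182): print(v,s[v,325:352].max(1))
E
```

```text
[336.69437758 167.29563843] [336.44837111 174.6648686 ] [336.50260809 175.04620942] [336.92386541 175.0898995 ]
163 [209 209 208 208 209 209 195 160  92  64  62  62  62  62  64  63 147 205
 224 228 228 227 227 228 229]
164 [208 208 210 212 212 211 210 202 115  60  63  62  62  61  62  62 200 226
 228 227 228 228 228 228 227]
166 [210 209 212 209 207 207 208 208 145  76  63  62  62  63  62  78 188 213
 224 228 228 228 228 228 227]
167 [211 208 205 205 206 208 208 209 150  83  61  61  63  62  64 105 192 211
 216 226 228 228 227 228 227]
168 [209 209 206 205 207 208 222 225 217 129  67  60  58  59 102 178 207 211
 209 214 215 225 228 228 226]
176 [226 226 226 228 228 227 147 113 100 100 102 100 104 104 101 100  96  92
  97  94 111 174 191 201 219 210 203]
177 [223 226 226 226 227 227 142 107 115 107 100 103 103 105 102  94 100 112
  99  98 163 186 191 194 192 219 224]
178 [223 227 226 210 195 181 117  97 110 112 118 116 110 111 118 116 115 107
  94  96 128 177 193 193 194 208 224]
180 [123 117 114 109 108 111  97  97  99 103 104 106 105 105 105 102 100  98
  94 109 112 111 111 110 131 117 136]
182 [114 111 112 110 111 114  97  97 101 102 107 107 108 106 105 105 102  97
  92 107 112 113 109 112 111 112 113]
```

```bash
python3 -m jog '-.085 .05 .2 0 0 0 -1;0 0 .5 0 0 0 -1;0 0 .4 0 0 0 -1;0 0 .3 0 0 0 -1;0 0 .2 0 0 0 -1;0 0 0 0 0 0 -1'
python3 d.py .5283 .1032 .1146
```

```text
clock: 5.05
tool_pos: [0.5289, 0.1034, 0.1205]
orientation: [-0.652, -3.071, 0.001]
wrist_force: [0.1, -0.4, -0.8]
grip_width: 0.267
gripper_force: 39.0
units xyz [ 0.016 -0.015  0.197] tool z [-1.9e-03 -1.0e-04 -1.0e+00] heading 1.1522 turn units  xyz after turn  F [ 0.07 -0.38 -0.79] clk 5.05
```

```bash
python3 -m jog '0 0 .15 0 0 0 -1;0 0 .1 0 0 0 -1;0 0 .05 0 0 0 -1;0 0 0 0 0 0 -1'
python3 d.py .5283 .1032 .1146
```

```text
clock: 5.45
tool_pos: [0.5304, 0.104, 0.1143]
orientation: [0.653, 3.071, 0.003]
wrist_force: [-1.9, 2.2, 8.0]
grip_width: 0.262
gripper_force: 39.7
units xyz [ 0.053 -0.054 -0.01 ] tool z [ 0.0027  0.0014 -1.    ] heading 1.1516 turn units  xyz after turn  F [-1.94  2.2   8.05] clk 5.45
```

```bash
python3 -m jog '0 0 .12 0 0 0 -1;0 0 0 0 0 0 -1;0 0 0 0 0 0 -1'; python3 -m jog '0 0 0 0 0 0 0;0 0 0 0 0 0 0.2;0 0 0 0 0 0 .2;0 0 0 0 0 0 .2;0 0 -.4 0 0 0 .2;0 0 -.8 0 0 0 .2;0 0 -.9 0 0 0 .2;0 0 -.9 0 0 0 .2;0 0 -.9 0 0 0 .2;0 0 0 0 0 0 .2'
python3 d.py .4726 -.305 .2 -.095
python3 - <<'E'
from h import *
s=grab_frame("scene")[:,:,::-1]; t=grab_frame("top")[:,:,::-1]
c=lambda im,x,y,w,h,W,H:cv2.resize(im[y:y+h,x:x+w],(W,H),interpolation=cv2.INTER_CUBIC)
cv2.imwrite("pics/n2.png",c(s,295,130,80,75,640,600))
E
```

```text
clock: 5.75
tool_pos: [0.5308, 0.1044, 0.1136]
orientation: [0.652, 3.068, 0.005]
wrist_force: [-5.7, 2.5, 24.2]
grip_width: 0.269
gripper_force: 41.2
clock: 6.75
tool_pos: [0.5322, 0.1035, 0.2306]
orientation: [0.651, 3.065, 0.004]
wrist_force: [0.5, -0.2, -0.1]
grip_width: 0.602
gripper_force: 0.0
units xyz [ -3.715 -13.252   0.994] tool z [ 9.e-03  6.e-04 -1.e+00] heading 1.152 turn units 8.931 xyz after turn [-13.744  -0.686   1.02 ] F [ 0.48 -0.15 -0.09] clk 6.75
```

View pics/n2.png

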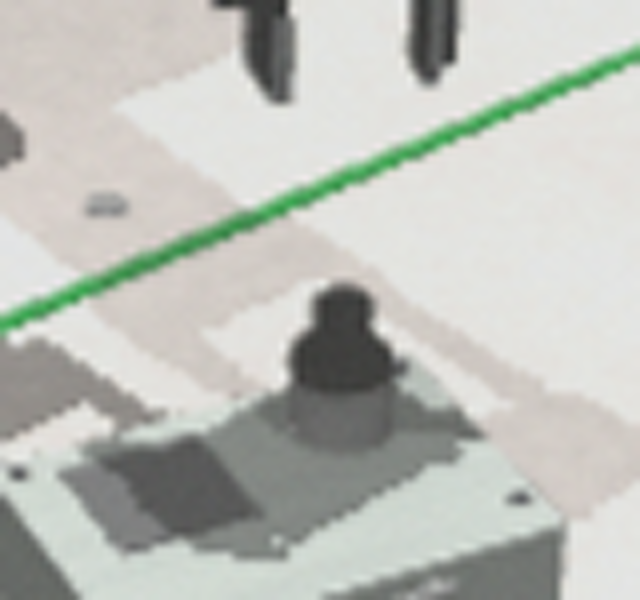

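The picture shows the plug seated upright with its flange flush on the neck (flange spanning 290–392 in the crop) and the gripper clear. Next, turn and go to the rack.

```bash
python3 -m jog '0 0 0 0 0 .99 .2;0 0 0 0 0 .99 .2;0 0 0 0 0 .99 .2;0 0 0 0 0 .99 .2;0 0 0 0 0 .99 .2;0 0 0 0 0 .99 .2;0 0 0 0 0 .99 .2;0 0 0 0 0 .99 .2;0 0 0 0 0 .99 .2;0 0 0 0 0 0 .2' >/dev/null
python3 -m jog '-.9 -.05 0 0 0 0 .2;-.9 -.05 0 0 0 0 .2;-.9 -.05 0 0 0 0 .2;-.9 -.05 0 0 0 0 .2;-.9 -.05 0 0 0 0 .2;-.9 -.05 0 0 0 0 .2;-.9 -.05 0 0 0 0 .2;-.9 -.05 0 0 0 0 .2;-.9 -.05 0 0 0 0 .2;-.9 -.05 0 0 0 0 .2;-.9 -.05 0 0 0 0 .2;-.9 -.05 0 0 0 0 .2'
python3 -m jog '-.9 -.05 .2 0 0 0 .2;-.9 -.05 .2 0 0 0 .2;-.9 0 .2 0 0 0 .2;-.3 0 .2 0 0 0 .2;0 0 .2 0 0 0 .2;0 0 0 0 0 0 .2'
python3 d.py .4724 -.305 .16 -.09
```

```text
clock: 9.05
tool_pos: [0.4811, -0.2184, 0.225]
orientation: [-2.316, -2.119, 0.001]
wrist_force: [0.3, -0.3, 0.1]
grip_width: 0.6
gripper_force: 0.0
clock: 9.65
tool_pos: [0.4698, -0.3054, 0.1944]
orientation: [-2.317, -2.115, -0.001]
wrist_force: [-0.1, -0.5, -0.7]
grip_width: 0.597
gripper_force: 0.0
units xyz [0.018 0.087 1.145] tool z [-0.0023  0.0032 -1.    ] heading -0.0912 turn units -0.008 xyz after turn [0.021 0.084 1.145] F [-0.11 -0.45 -0.71] clk 9.65
```

```bash
python3 -m jog '.02 .08 .9 0 0 0 .2;0 0 .9 0 0 0 .2;0 0 .9 0 0 0 .2;0 0 .9 0 0 0 .2;0 0 .6 0 0 0 .2;0 0 .2 0 0 0 .2;0 0 0 0 0 0 .2;0 0 0 0 0 0 .2' 25; python3 d.py .4724 -.305 .062 -.09
python3 -m jog '0 0 0 0 0 0 -.5;0 0 0 0 0 0 -1;0 0 0 0 0 0 -1;0 0 0 0 0 0 -1;0 0 0 0 0 0 -1;0 0 0 0 0 0 -1'
python3 d.py .4724 -.305 .062 -.09
```

```text
clock: 10.45
tool_pos: [0.4739, -0.3065, 0.0649]
orientation: [2.319, 2.117, 0.001]
wrist_force: [-0.3, 0.2, 0.4]
grip_width: 0.597
gripper_force: 0.0
units xyz [ 0.044 -0.053  0.098] tool z [ 1.5e-03 -9.0e-04 -1.0e+00] heading -0.0911 turn units -0.008 xyz after turn [ 0.044 -0.053  0.098] F [-0.3   0.17  0.35] clk 10.45
clock: 11.05
tool_pos: [0.4729, -0.3068, 0.0647]
orientation: [2.321, 2.117, -0.0]
wrist_force: [-2.4, 0.2, 6.3]
grip_width: 0.109
gripper_force: 27.9
units xyz [ 0.059 -0.022  0.089] tool z [ 1.e-04 -5.e-04 -1.e+00] heading -0.092 turn units -0.015 xyz after turn [ 0.059 -0.022  0.089] F [-2.36  0.24  6.28] clk 11.05
```

```bash
python3 -m jog '0 0 0 0 0 0 -1;0 0 0 0 0 0 -1;0 0 -.3 0 0 0 -1;0 0 -.5 0 0 0 -1;0 0 -.8 0 0 0 -1;0 0 -.8 0 0 0 -1;0 0 -.8 0 0 0 -1;0 0 -.8 0 0 0 -1;0 0 -.6 0 0 0 -1;0 0 0 0 0 0 -1' 70
python3 d.py .6154 .0373 .2 -.214
python3 - <<'E'
from h import *
s=grab_frame("scene")[:,:,::-1]; p=get_state()["tool_pos"]
print([proj("scene",p+[0,0,z])[0].round(1) for z in(.02,0,-.0527)])
x,y=[int(v) for v in proj("scene",p)[0]]
x0,y0=x-50,y-30;print(x0,y0)
cv2.imwrite("pics/r1.png",cv2.resize(s[y0:y0+75,x0:x0+100],(800,600),interpolation=cv2.INTER_CUBIC))
E
```

```text
clock: 12.05
tool_pos: [0.4746, -0.3077, 0.2049]
orientation: [2.317, 2.113, 0.002]
wrist_force: [-0.1, -0.2, -0.4]
grip_width: 0.1
gripper_force: 68.2
units xyz [11.883  3.616  0.142] tool z [ 0.0051 -0.0039 -1.    ] heading -0.0921 turn units 0.873 xyz after turn [12.234  2.145  0.162] F [-0.09 -0.2  -0.36] clk 12.05
[array([206.3, 183.2]), array([207.4, 189.3]), array([210. , 204.7])]
157 159
```

View pics/r1.png

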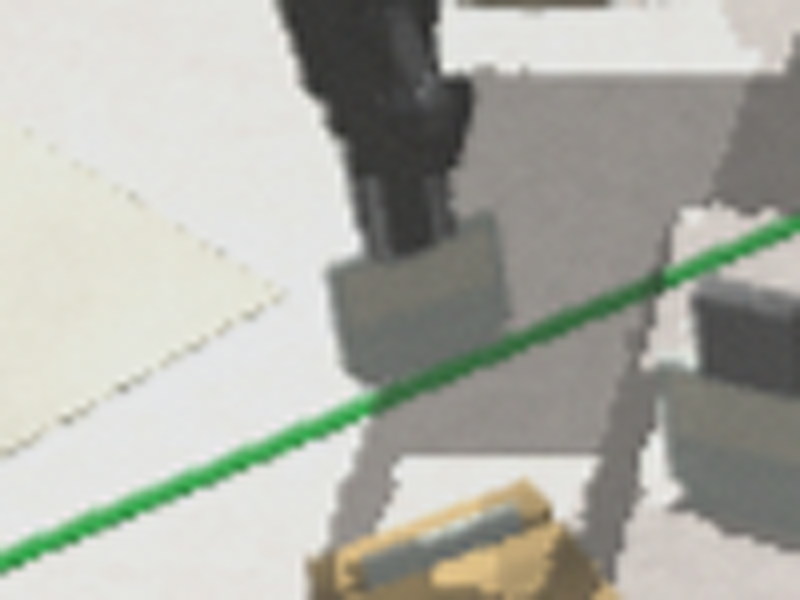

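The picture shows the carrier gripped by its tab and hanging upright. The plate's upper corners are at (198.2,192.5) and (218.5,185.5), so it is offset about +1.7 mm along y in the grip. I'll check the slot lip position from the first pictures.

```bash
python3 - <<'E'
from h import *
np.set_printoptions(precision=4,suppress=True)
T=lambda u,v:(170+(u+.5)/5-.5,190+(v+.5)/5-.5)
S=lambda u,v:(280+(u+.5)/8-.5,165+(v+.5)/8-.5)
yaw=-.214;c,s=np.cos(yaw),np.sin(yaw);H=np.array([.5475,.0521])
L=lambda p:np.r_[np.array([[c,s],[-s,c]])@(p[:2]-H),p[2]]*1000
for n,a in(("lipTL",T(485,28)),("lipTR",T(615,50)),("lipBL",T(490,46)),("lipBR",T(617,73))): print(n,L(onz("top",a,.076)))
for n,b in(("L",S(388,352)),("R",S(572,303))): print("scene",n,L(onz("scene",b,.076)))
print("tri",[L(tri(a,b)[0]) for a,b in((T(485,28),S(572,303)),(T(615,50),S(388,352)))])
for n,a,b in [("++",T(383,73),S(638,217)),("--",T(656,313),S(139,192)),("neck",T(424,217),S(463,84))]: print(n,L(tri(a,b)[0]))
im=cv2.imread("pics/top0.png"); cv2.imwrite("pics/slot.png",cv2.resize(im[190:210,258:303],(810,360),interpolation=cv2.INTER_CUBIC)[:,:800])
E
```

```text
lipTL [80.958  37.0396 76.    ]
lipTR [ 82.0368 -35.037   76.    ]
lipBL [71.63   32.3406 76.    ]
lipBR [ 69.7007 -38.5364  76.    ]
scene L [ 77.3428 -38.4104  76.    ]
scene R [80.922  37.8185 76.    ]
tri [array([81.0649, 37.3397, 76.1853]), array([ 80.614 , -37.4393,  78.4925])]
++ [45.967  86.2958 77.4463]
-- [-54.0056 -82.8019  76.4476]
neck [-29.3596  46.1173 104.7808]
```

View pics/slot.png

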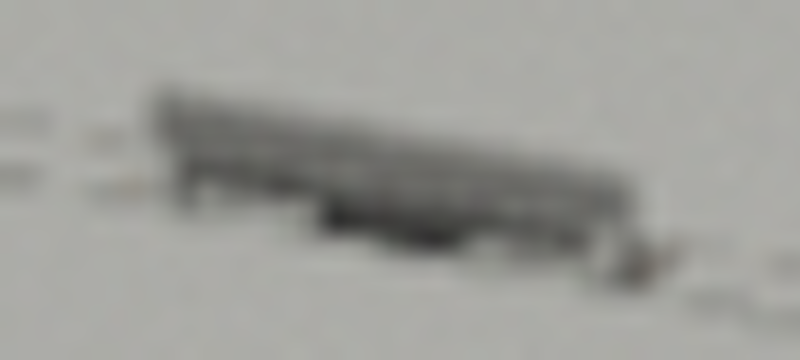

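The close view of the slot shows the lip running from about (155,105) to (630,215), with the black spring bar at its middle, around (390,225). Lip ends come out at y≈±37 mm about zero, which confirms the housing pose. Going over the slot.

```bash
python3 -m jog '.5 0 0 0 0 .44 -1;.9 .15 0 0 0 .44 -1;.9 .17 0 0 0 0 -1;.9 .17 0 0 0 0 -1;.9 .17 0 0 0 0 -1;.9 .17 0 0 0 0 -1;.9 .17 0 0 0 0 -1;.9 .17 0 0 0 0 -1;.9 .17 0 0 0 0 -1;.9 .17 0 0 0 0 -1;.9 .17 0 0 0 0 -1;.9 .17 0 0 0 0 -1'
python3 -m jog '.9 .17 0 0 0 0 -1;.4 .1 0 0 0 0 -1;0 0 0 0 0 0 -1;0 0 0 0 0 0 -1'
python3 d.py .6150 .0358 .135 -.214
```

```text
clock: 13.3
tool_pos: [0.5898, -0.0115, 0.2]
orientation: [-2.445, -1.969, 0.003]
wrist_force: [0.1, -0.2, -0.7]
grip_width: 0.102
gripper_force: 68.2
clock: 13.7
tool_pos: [0.6059, 0.0229, 0.2011]
orientation: [-2.446, -1.97, 0.003]
wrist_force: [0.3, -0.9, -1.3]
grip_width: 0.104
gripper_force: 68.2
units xyz [0.487 0.208 2.202] tool z [-1.9e-03 -9.0e-04 -1.0e+00] heading -0.2147 turn units -0.005 xyz after turn [0.484 0.204 2.202] F [ 0.26 -0.92 -1.28] clk 13.7
```

```bash
python3 -m jog '.49 .2 .3 0 0 0 -1;0 0 .7 0 0 0 -1;0 0 .6 0 0 0 -1;0 0 .4 0 0 0 -1;0 0 0 0 0 0 -1;0 0 0 0 0 0 -1'
python3 d.py .6150 .0358 .135 -.214
python3 - <<'E'
from h import *
s=grab_frame("scene")[:,:,::-1]
for i in range(3): print(get_state()["tool_pos"].round(4)); grab_frame("top")
cv2.imwrite("pics/s1.png",cv2.resize(s[165:240,280:380],(800,600),interpolation=cv2.INTER_CUBIC))
E
```

```text
clock: 14.3
tool_pos: [0.6159, 0.0365, 0.142]
orientation: [2.447, 1.97, 0.0]
wrist_force: [-0.7, 0.2, 0.1]
grip_width: 0.103
gripper_force: 68.2
units xyz [-0.029 -0.024  0.233] tool z [ 2.e-04  1.e-04 -1.e+00] heading -0.2155 turn units -0.011 xyz after turn [-0.029 -0.024  0.233] F [-0.71  0.22  0.07] clk 14.3
[0.6163 0.0365 0.1426]
[0.6165 0.0365 0.1429]
[0.6164 0.0366 0.143 ]
```

View pics/s1.png

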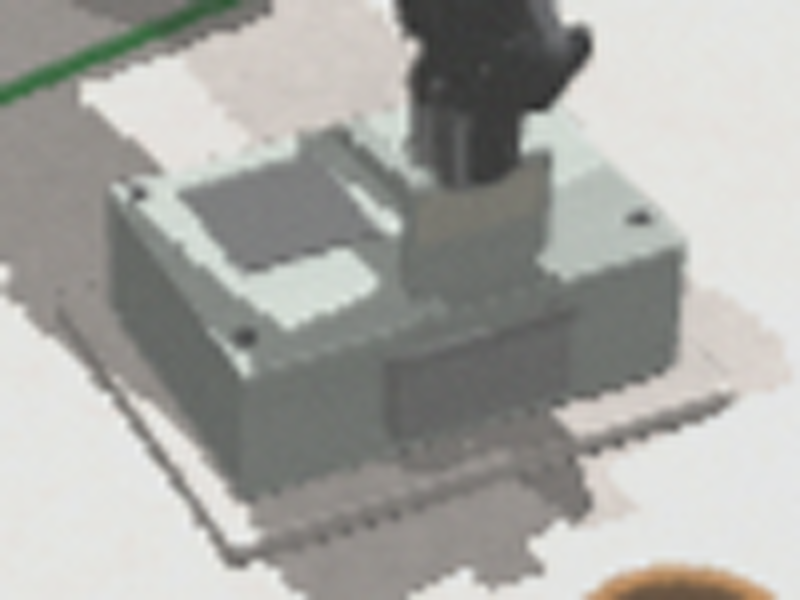

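Picture s1 shows the carrier over the slot, its plate spanning 402–552 in the crop against a lip spanning 388–572. That is on target to within about 1 mm once I correct for the x offset. Going down in steps.

```bash
python3 -m jog '-.04 -.04 .2 0 0 0 -1;0 0 .3 0 0 0 -1;0 0 .2 0 0 0 -1;0 0 .1 0 0 0 -1;0 0 0 0 0 0 -1;0 0 0 0 0 0 -1'
python3 d.py .6150 .0358 .108 -.214
```

```text
clock: 15.1
tool_pos: [0.6151, 0.0356, 0.1175]
orientation: [2.446, 1.97, 0.002]
wrist_force: [3.3, 0.5, -2.4]
grip_width: 0.102
gripper_force: 68.2
units xyz [ 0.005 -0.005  0.316] tool z [ 1.6e-03 -2.0e-04 -1.0e+00] heading -0.2149 turn units -0.006 xyz after turn [ 0.005 -0.004  0.316] F [ 3.3   0.49 -2.41] clk 15.1
```

```bash
python3 -m jog '0 .03 0 0 0 0 -1;0 0 0 0 0 0 -1;0 0 .1 0 0 0 -1;0 0 .1 0 0 0 -1;0 0 0 0 0 0 -1;0 0 0 0 0 0 -1'
python3 d.py .6150 .0358 .0997 -.214
```

```text
clock: 15.7
tool_pos: [0.6152, 0.0356, 0.1116]
orientation: [2.447, 1.97, 0.0]
wrist_force: [2.5, -0.8, -2.1]
grip_width: 0.106
gripper_force: 68.3
units xyz [ 0.007 -0.007  0.396] tool z [ 1.e-04  0.e+00 -1.e+00] heading -0.2149 turn units -0.006 xyz after turn [ 0.007 -0.007  0.396] F [ 2.48 -0.75 -2.07] clk 15.7
```

```bash
python3 -m jog '0 .03 .1 0 0 0 -1;0 0 .1 0 0 0 -1;0 0 .1 0 0 0 -1;0 0 0 0 0 0 -1;0 0 0 0 0 0 -1'
python3 d.py .6150 .0358 .0997 -.214
```

```text
clock: 16.2
tool_pos: [0.6155, 0.0357, 0.1032]
orientation: [-2.446, -1.97, 0.0]
wrist_force: [-0.3, -0.1, 4.4]
grip_width: 0.102
gripper_force: 69.3
units xyz [-0.001 -0.017  0.116] tool z [-7.e-04  6.e-04 -1.e+00] heading -0.215 turn units -0.007 xyz after turn [-0.001 -0.017  0.116] F [-0.3  -0.07  4.36] clk 16.2
```

```bash
python3 -m jog '0 0 .1 0 0 0 -1;0 0 .07 0 0 0 -1;0 0 0 0 0 0 -1;0 0 0 0 0 0 -1'
python3 -m jog '0 0 .06 0 0 0 -1;0 0 0 0 0 0 -1;0 0 0 0 0 0 -1'
```

```text
clock: 16.6
tool_pos: [0.6156, 0.0357, 0.0997]
orientation: [-2.447, -1.97, -0.001]
wrist_force: [-1.9, 0.9, 13.0]
grip_width: 0.101
gripper_force: 70.6
clock: 16.9
tool_pos: [0.6158, 0.0357, 0.0997]
orientation: [2.446, 1.97, 0.002]
wrist_force: [-4.8, 1.6, 21.3]
grip_width: 0.103
gripper_force: 71.9
```

```bash
python3 -m jog '0 0 0 0 0 0 -1;0 0 0 0 0 0 -1;0 0 0 0 0 0 -1;0 0 0 0 0 0 -1;0 0 0 0 0 0 -1;0 0 0 0 0 0 -1'
python3 - <<'E'
from h import *
s=grab_frame("scene").astype(int); K=get_state(); print(K["tool_pos"],K["wrist_force"])
b=cv2.imread("pics/scene0.png")[:,:,::-1].astype(int)
# plug still on neck: dark blob in scene; carrier plate top (52 mm up) expected row/col
m=(s[150:185,328:350].max(2)<90).astype(np.uint8);n,l,st,c=cv2.connectedComponentsWithStats(m);i=1+st[1:,4].argmax();print("plug blob",st[i],c[i]+(328,150), proj("scene",[.528,.103,.108])[0])
# lip edge vs carrier label: column profile through the carrier left of the fingers
q=proj("scene",[[.611,.0145,.099],[.611,.0145,.076],[.611,.0145,.06]]);print(q.round(1)); u=int(q[0,0]); print([tuple(s[v,u]) for v in range(int(q[0,1])-4,int(q[2,1])+2)])
E
```

```text
clock: 17.5
tool_pos: [0.6158, 0.0357, 0.0997]
orientation: [2.446, 1.97, 0.002]
wrist_force: [-5.0, 0.7, 21.0]
grip_width: 0.105
gripper_force: 71.9
[0.61575173 0.03576473 0.09970642] [-4.67179383  1.67223441 20.23288005]
plug blob [  0   0  22  35 642] [338.04672897 167.1635514 ] [336.73153478 174.26713817]
[[331.6 199.8]
 [331.5 205.8]
 [331.4 210. ]]
[(np.int64(113), np.int64(116), np.int64(112)), (np.int64(126), np.int64(130), np.int64(127)), (np.int64(128), np.int64(133), np.int64(128)), (np.int64(131), np.int64(136), np.int64(130)), (np.int64(132), np.int64(135), np.int64(131)), (np.int64(125), np.int64(129), np.int64(125)), (np.int64(114), np.int64(117), np.int64(113)), (np.int64(113), np.int64(115), np.int64(110)), (np.int64(115), np.int64(118), np.int64(111)), (np.int64(113), np.int64(116), np.int64(110)), (np.int64(113), np.int64(114), np.int64(108)), (np.int64(114), np.int64(114), np.int64(110)), (np.int64(112), np.int64(115), np.int64(110)), (np.int64(114), np.int64(117), np.int64(112)), (np.int64(111), np.int64(109), np.int64(110)), (np.int64(98), np.int64(97), np.int64(98))]
```

Carrier is stable at the predicted home height, 0.0997 m TCP, and takes 20 N. That is well over the 9 N spring, so it rests on the floor.

```bash
python3 -c "
from workcell import *
print(hand_in())"
```

```text
the job is handed in; nothing more can be done
None
```

I handed the job in at about 17.6 s with the plug let go and its flange flush on the neck rim, and the carrier held home in the slot with about 20 N down and a 70 N grip; the hand-in gave no verdict, and the carrier's seating was judged from height and force, not from a picture.

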